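Set the sprung tweezers to the mark over the parts dish

ROBOT

A 6-joint arm with a two-finger parallel gripper is mounted at the origin on the work surface. World frame = base frame: x ahead of the robot, y to its left, z up, the work surface at z = 0. Lengths are in m, angles in rad, forces in N, time in s.
With the tool pointing down it reaches from about 0.375 to 0.975 m from the base axis. Payload 3.8 kg.
Tool frame: the origin (TCP) lies midway between the tips of the shut fingers; the grasp point (between the pads) lies 19 mm behind it; z points along the fingers, y is the direction in which the jaws open and shut (so a half turn about z gives the same grasp; the last joint's range is limited). The gripper opens to 85 mm and grips with 20 to 120 N. Pads are 22 mm wide; open, the fingers measure 114 mm over their backs; the gripper's body (76 mm by 85 mm) begins 54 mm behind the grasp point. The pads swing forward as they close: fully open they stand 13 mm farther back than shut.
Start: joints at [-1.337, 0.264, 1.604, -0, 1.274, -0.037], TCP at [0.181, -0.65, 0.231] pointing down, gripper open.
Joint ranges: [-2.63, 2.63], [-0.94, 2.18], [0.31, 2.57], [-1.31, 4.45], [0, 2.66], [-2.55, 2.55]. Speed limits (rad/s): [2.57, 2.57, 3.14, 3.14, 3.14, 3.14].

INTERFACE

Orientations are given as a rotation vector (axis times angle).
In Python, from workcell import bot gives the robot as it stands.
- The arm moves only by the tool drive_tool, never from a script. Its argument "deltas" is a list of rows, each an object with "hand": the opening, from 0 (shut) to 1 (fully open); "offset": the shift along the world's x, y, z in cm, a list of three; "angular": the turn, a rotation vector about the world's x, y, z in degrees, a list of three. A call has 1 to 8 rows; each row is the pose to reach, as a shift and turn from the pose commanded when the call began; what a row does not reach only later rows make up. A row lasts 1/8 s, in which the tool goes at most 62.5 mm and 10.7 degrees, less where a joint would pass 70% of its speed; a pose out of reach is approached as far as the arm can. A call with a gripper value outside its range is refused whole. The fingers move at their own pace and stop on an object; "force" is the grip in N (left out, the last holds). Time passes only in rows, so rows that repeat a pose let the fingers close. It gives the time, the measured TCP pose, the force and the opening at its end, in the units of the state.
- bot.read_state(): the state, without advancing time (a new reading comes with each control period).
- bot.read_camera(name): name is "side" or "top"; returns a dict with "frame" (384x512x3 uint8, blue, green, red), "mtx" (3x3 intrinsics, pixels), "k1" (the pictures are not rectified: a ray, as slopes to the right and down, at radius r is drawn at 1 + k1 r^2 times it, then the intrinsics apply), "R" (3x3) and "t" (3): a world point X has camera coordinates R X + t. Camera axes: x right, y down, z forward; pixel columns grow to the right and rows downward; lengths in m; the calibration is good to about 2 mm. A picture is of the moment at which its call begins. There is no depth.
- bot.finish_job(): hands the job in, once; it reports no verdict.
The state is a dict: "time": time; "q": joint angles; "joint_vel": joint speeds; "joint_torque": joint torques, N m; "tool_pos": TCP position; "tcp_rot": TCP orientation; "wrist_force": force on the tool from outside, world axes, zero at the start; "torque": the same for the moment, N m; "width": opening from 0.0 (shut) to 1.0 (fully open).
Only numpy, scipy, OpenCV 4.12 (cv2) and the standard library are available. Lean on these libraries where they do the work, as an engineer would, in place of code of your own. Each camera call takes 0.05 s, during which the arm holds its last target. There are 200 camera calls.

TASK

Pick the big sprung tweezers up by their blue pads and hold them level, a little above the round parts dish with both tips over it, squeezed so that the red pointer stands in line with the yellow mark, ready to nip out a bearing roller. Never pinch the tips shut, keep the tweezers off the dish, and leave the can, the wrench and the bearing race where they are. Finish while still holding the tweezers there, with the gap steady at the mark: do not put them down or let go.

Things in the scene. Friction and masses are not known exactly. Their poses are not given: they have to be found in the camera images.
- tweezers: Sprung steel tweezers, 206 mm long, loose, about 110 g: two strips 20 mm tall, 2.5 thick, in a V from a tail block (18 wide), lying on edge, tips away from the robot (yaw within 0.6 rad of +x). Origin: underside, midway between the two blue pads; x to the tips (70 mm ahead; tail end 136 behind), y to the left strip, z up. The left strip is fixed to this body, the right one swings.
- jaw (a joint): Hinge of the right strip, axis 120 mm behind the tweezers' origin. 0 relaxed, grows as they are squeezed. Tip gap = 43.5 mm - 190 mm x value; width over the blue pads about 46 mm - 120 mm x value; the stop is at 0.22 rad (tips nearly touch). It springs open: squeezing at the pads takes about 4 N to begin, 11 N at 0.165 rad.
- mark (a joint): Stiff slide of the yellow mark along the scale bar, already set at the start (-0.0115 to +0.0085): the mark's y (m) in the tweezers' frame. The red pointer's y in that frame is -0.0226 + 0.186 x (jaw value), so it meets the mark when jaw = (mark + 0.0226) / 0.186.
- mark_top (a point): Middle of the top of the yellow mark, a block 22 x 5 (in y) x 6 mm on a black scale bar (22 x 68 x 3 mm) that crosses over the strips 46 mm ahead of the tweezers' origin. Top 29 mm above their underside. The marked tip gap is reached when the red pointer is in line with this block, seen along the tweezers' length.
- pointer (a point): Top of the red pointer, a nib 14 x 3 x 9 mm on the right strip, 66 mm ahead of the tweezers' origin, just in front of the scale bar, 28 mm above the underside; it swings left as the tweezers are squeezed.
- grip (a point): Point midway between the two blue plastic finger pads, 10 mm above the tweezers' underside, same x, y as their origin, close to the centre of mass. The pads are on the outsides of the strips, 44 mm long (x -22 to +22), 20 mm tall, 46 mm apart over their outsides when relaxed; they become parallel at tip gaps around 22 mm.
- left_tip (a point): Tip of the left strip, mid-height (70 mm ahead, 23 mm left of the tweezers' origin), with a dark block 16 x 5 x 20 mm on its outside.
- right_tip (a point): Tip of the right strip, mid-height (relaxed: 70 mm ahead, 23 mm right of the tweezers' origin), with a dark block like the left one.
- dish: Round magnetic steel parts dish with five bearing rollers in it, stuck fast to the bench: 150 mm across the rim, 120 mm across the foot, 28 mm high. Origin: centre of the underside. Left or right of the robot's midline.
- dish_mid (a point): Centre of the dish's mouth, at rim height (28 mm).
- can: Bystander: a can with a yellow band, 64 mm across, 110 mm tall, standing at the far side of the bench. Origin: centre of the underside.
- wrench: Bystander: a steel wrench lying flat on the right of the bench, its length roughly along y. Origin: underside, near its middle.
- race: Bystander: a dark steel bearing race (ring) 68 mm outside, 48 mm inside, 18 mm tall, lying on the left of the bench. Origin: centre of the underside.
There are look-alikes about, which are no part of the job. What is shaped like the dish but brown or green is not meant.

How it is judged:
By the outcome, as a careful person would: the job done as asked, in the order asked, and still so for the second after the job is handed in, while the arm keeps its last pose, push and grip.
It also fails if it takes over 38 s, if anything falls off the work surface, if the arm or the gripper's body presses on something with over 40 N, if the wrist force passes 120 N, or if a joint passes its speed limit or range.

## Working session

There is one attempt and no reset: what is moved stays moved. The work goes in short steps, Python scripts to look and compute and a tool call to move; the robot and the scene stay as the last step left them, time stands still between calls to the robot, and variables do not carry over. Pictures are saved under pics/ and viewed, about 8 in all and at most 12, crops included, and the job is handed in when it is done.

Besides the shell and the picture viewer there is one more tool, called after "Call:" in YAML: its name, and indented under it one key for each argument. drive_tool: Moves the arm, as the interface text tells. Its arguments: {"type":"object","properties":{"deltas":{"type":"array"},"force":{"type":"number"}},"required":["deltas"]}

```bash
mkdir -p pics; cat > h.py <<'E'
import numpy as np, cv2
from workcell import bot
def cam(n):
    c=bot.read_camera(n); return c
def ray(c,u,v):
    K=np.array(c['mtx']);d=np.array([c['k1'],0,0,0,0],float)
    p=cv2.undistortPoints(np.array([[[u,v]]],float),K,d,criteria=(3,50,1e-10))[0,0] if False else cv2.undistortPoints(np.array([[[u,v]]],float),K,d)[0,0]
    R=np.array(c['R']);t=np.array(c['t']).ravel()
    return -R.T@t, R.T@np.array([p[0],p[1],1])
def onz(c,u,v,z):
    o,d=ray(c,u,v); return o+d*(z-o[2])/d[2]
def proj(c,X):
    R=np.array(c['R']);t=np.array(c['t']).ravel()
    return cv2.projectPoints(np.array(X,float).reshape(-1,1,3),cv2.Rodrigues(R)[0],t,np.array(c['mtx']),np.array([c['k1'],0,0,0,0],float))[0][:,0]
def blobs(f,lo,hi,amin=15):
    m=cv2.inRange(cv2.cvtColor(f,cv2.COLOR_BGR2HSV),lo,hi)
    n,l,s,ce=cv2.connectedComponentsWithStats(m)
    return [(s[i].tolist(),ce[i].round(1).tolist()) for i in range(1,n) if s[i][4]>=amin],l
E
python3 - <<'E'
from h import *
for n in('top','side'):
    c=cam(n);cv2.imwrite(f'pics/{n}0.png',c['frame']);np.save(f'{n}0.npy',c,allow_pickle=True)
    print(n,'cam at',ray(c,256,192)[0].round(3),np.array(c['mtx']).round(1).tolist(),c['k1'])
    for k,lo,hi in(('blue',(95,100,50),(130,255,255)),('yellow',(20,120,100),(35,255,255)),('red',(0,150,80),(6,255,255))):
        for b in blobs(c['frame'],lo,hi,6)[0]: print(k,b,onz(c,*b[1],0.025).round(3))
print(bot.read_state())
E
```

```text
top cam at [ 0.404 -0.021  1.265] [[400.4, 0.0, 256.2], [0.0, 400.4, 189.3], [0.0, 0.0, 1.0]] 0.0180261646920454
blue ([417, 81, 95, 5, 119], [466.2, 82.6]) [ 0.941 -0.678  0.025]
blue ([394, 85, 22, 1, 22], [404.5, 85.0]) [ 0.941 -0.482  0.025]
blue ([341, 87, 20, 1, 20], [350.5, 87.0]) [ 0.941 -0.308  0.025]
blue ([364, 86, 6, 1, 6], [366.5, 86.0]) [ 0.942 -0.36   0.025]
blue ([371, 86, 14, 1, 14], [377.5, 86.0]) [ 0.941 -0.395  0.025]
blue ([282, 89, 14, 1, 14], [288.5, 89.0]) [ 0.941 -0.107  0.025]
blue ([312, 88, 20, 1, 20], [321.5, 88.0]) [ 0.941 -0.214  0.025]
blue ([223, 91, 18, 1, 18], [231.5, 91.0]) [0.941 0.08  0.025]
blue ([259, 90, 13, 1, 13], [265.0, 90.0]) [ 0.94  -0.03   0.025]
blue ([163, 93, 12, 1, 12], [168.5, 93.0]) [0.94  0.287 0.025]
blue ([192, 92, 21, 1, 21], [202.0, 92.0]) [0.94  0.177 0.025]
blue ([94, 95, 14, 1, 14], [100.5, 95.0]) [0.941 0.512 0.025]
blue ([132, 94, 6, 1, 6], [134.5, 94.0]) [0.941 0.4   0.025]
blue ([139, 94, 6, 1, 6], [141.5, 94.0]) [0.94  0.376 0.025]
blue ([0, 97, 22, 2, 24], [11.2, 97.9]) [0.939 0.807 0.025]
blue ([25, 97, 22, 1, 22], 
[... 11167 characters left out ...]
.357 0.15  0.025]
{'time': 0.1, 'q': array([-1.33688673e+00,  2.64720904e-01,  1.60526745e+00,  1.42671155e-05,
        1.27372058e+00, -3.69038414e-02]), 'joint_vel': array([ 3.60519625e-04, -8.30899643e-05, -4.10068483e-03,  9.19778616e-04,
        1.07280558e-03, -8.34739234e-04]), 'joint_torque': array([-4.56086718e-04, -5.16709399e+01, -3.68589520e+01, -1.23231139e-04,
        6.22252017e-03, -3.64891127e-05]), 'tool_pos': array([ 0.18041489, -0.64973448,  0.2300413 ]), 'tcp_rot': array([-3.11074891e+00, -4.23803019e-01,  3.05396322e-04]), 'wrist_force': array([-0.1611723 ,  0.67219083, -0.08901083]), 'torque': array([ 0.00112213, -0.00057937,  0.01360327]), 'width': 0.9990697805010751}
```

View pics/top0.png

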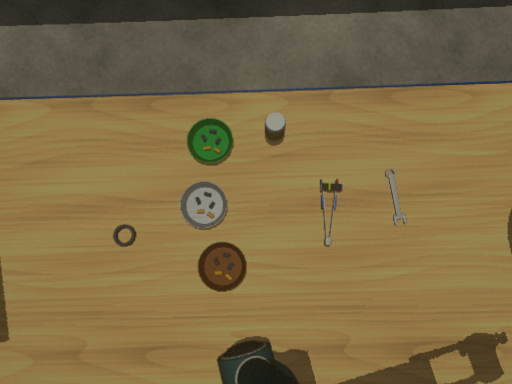

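View pics/side0.png

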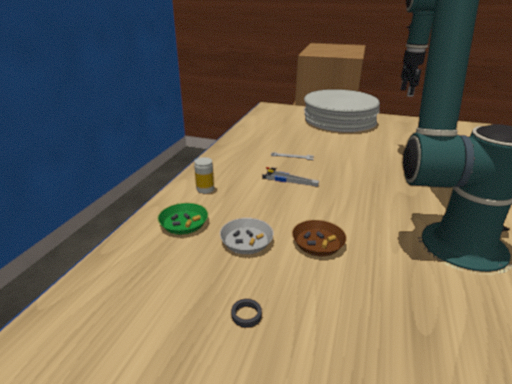

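Top view: the tweezers are at about (330,212), tail at (327,242) and scale bar at (331,187). The dish candidates are grey (204,205), green (210,141) and brown (222,266); the grey steel one fits the description. The long steel object at (397,197) is the wrench, not the tweezers. The can is at (275,127) and the race at (124,235). I'll check the choice in one close crop.

```bash
python3 - <<'E'
from h import *
c=np.load('top0.npy',allow_pickle=True).item();s=np.load('side0.npy',allow_pickle=True).item()
f=c['frame'];a=cv2.resize(f[172:252,305:355],None,fx=7,fy=7,interpolation=cv2.INTER_CUBIC)
b=cv2.resize(s['frame'][160:195,255:325],None,fx=6,fy=6,interpolation=cv2.INTER_CUBIC)
o=np.zeros((560,350+420,3),np.uint8);o[:,:350]=a;o[:210,350:]=b
cv2.imwrite('pics/crop.png',o)
for k,lo,hi in(('blue',(100,90,30),(130,255,255)),('yellow',(20,200,100),(35,255,255)),('red',(0,150,60),(9,255,255)),('dark',(0,0,0),(180,255,45))):
    g=f.copy();g[:175]=200;g[250:]=200;g[:,:310]=200;g[:,350:]=200
    for q in blobs(g,lo,hi,2)[0]: print(k,q,onz(c,*q[1],.02).round(4))
g=f.copy();m=(cv2.cvtColor(f,cv2.COLOR_BGR2HSV)[...,1]<70).astype(np.uint8)*255
m[:170]=0;m[240:]=0;m[:,:170]=0;m[:,240:]=0
p=cv2.findContours(m,0,1)[0];p=cv2.convexHull(max(p,key=cv2.contourArea));e=cv2.fitEllipse(p);print('dish',e,onz(c,*e[0],.028))
E
```

```text
blue ([322, 195, 1, 13, 13], [322.0, 201.0]) [ 0.57   -0.1978  0.02  ]
blue ([335, 199, 1, 5, 5], [335.0, 201.0]) [ 0.5689 -0.2382  0.02  ]
blue ([334, 205, 2, 4, 4], [334.2, 206.5]) [ 0.5517 -0.2347  0.02  ]
yellow ([329, 183, 1, 7, 7], [329.0, 186.0]) [ 0.6169 -0.2221  0.02  ]
red ([336, 179, 2, 4, 7], [336.6, 180.7]) [ 0.6331 -0.2468  0.02  ]
dish ((203.30064392089844, 204.30653381347656), (46.319400787353516, 47.33404541015625), 50.09447479248047) [0.56839727 0.17291647 0.028     ]
```

View pics/crop.png

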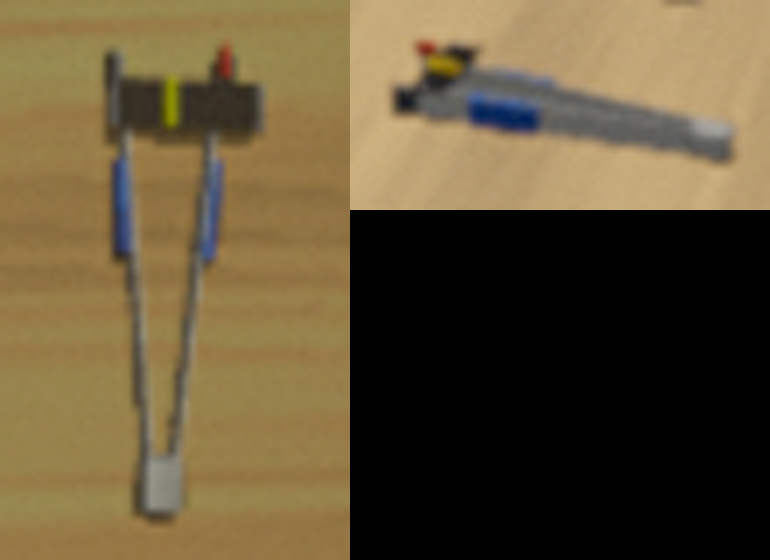

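```bash
python3 - <<'E'
from h import *
c=np.load('top0.npy',allow_pickle=True).item()
P=lambda x,y,z: onz(c,305+(x+.5)/7-.5,172+(y+.5)/7-.5,z)
L=P(121,208,.02);R=P(212,211,.02);T=P(161,486,.02);mk=P(171.5,102,.029);pt=P(225,63,.028);lt=P(113.5,85,.02)
g=(L+R)/2;d=g-T;yaw=np.arctan2(d[1],d[0]);print(L,R,'grip',g,'tail',T,'len',np.hypot(*d[:2]),'yaw',yaw,np.degrees(yaw))
f=lambda X:(np.array([[np.cos(yaw),np.sin(yaw)],[-np.sin(yaw),np.cos(yaw)]])@(X-g)[:2]).round(4)
for n,X in(('mark',mk),('ptr',pt),('ltip',lt),('L',L),('R',R)):print(n,X.round(4),f(X))
from scipy.spatial.transform import Rotation as Ro
print(Ro.from_rotvec(bot.read_state()['tcp_rot']).as_matrix().round(3))
E
```

```text
[ 0.56908151 -0.19735897  0.02      ] [ 0.56666021 -0.23762029  0.02      ] grip [ 0.56787086 -0.21748963  0.02      ] tail [ 0.4457527  -0.20857652  0.02      ] len 0.12244299976592031 yaw -0.0728584397541662 -4.174481099821898
mark [ 0.6149 -0.2209  0.029 ] [0.0471 0.0001]
ptr [ 0.632  -0.2457  0.028 ] [ 0.0661 -0.0235]
ltip [ 0.6249 -0.1968  0.02  ] [0.0554 0.0248]
L [ 0.5691 -0.1974  0.02  ] [-0.0003  0.0202]
R [ 0.5667 -0.2376  0.02  ] [ 0.0003 -0.0202]
[[ 0.964  0.268 -0.   ]
 [ 0.268 -0.964  0.002]
 [ 0.    -0.002 -1.   ]]
```

Call:
drive_tool:
  deltas:
    - {"hand":1,"offset":[4.9,5.4,-1],"angular":[0,0,-5]}
    - {"hand":1,"offset":[9.8,10.8,-2],"angular":[0,0,-10]}
    - {"hand":1,"offset":[14.6,16.2,-4],"angular":[0,0,-15]}
    - {"hand":1,"offset":[19.4,21.6,-6],"angular":[0,0,-19.7]}
    - {"hand":1,"offset":[24.2,27,-8],"angular":[0,0,-19.7]}
    - {"hand":1,"offset":[29,32.4,-9],"angular":[0,0,-19.7]}
    - {"hand":1,"offset":[33.8,37.8,-10],"angular":[0,0,-19.7]}
    - {"hand":1,"offset":[38.7,43.2,-11],"angular":[0,0,-19.7]}
  force: 20

```text
time: 1.1
tool_pos: [0.5081, -0.2835, 0.1343]
tcp_rot: [-3.139, 0.115, 0.001]
wrist_force: [0.6, -0.5, -0.3]
width: 1.0
```

Call:
drive_tool:
  deltas:
    - {"hand":1,"offset":[0,0,0],"angular":[0,0,0]}
    - {"hand":1,"offset":[0,0,0],"angular":[0,0,0]}

```text
time: 1.35
tool_pos: [0.5071, -0.2852, 0.1346]
tcp_rot: [3.14, -0.113, -0.002]
wrist_force: [0.9, -0.1, -0.6]
width: 0.997
```

Call:
drive_tool:
  deltas:
    - {"hand":1,"offset":[3.5,4,0],"angular":[0,0,0]}
    - {"hand":1,"offset":[6.1,6.8,-1],"angular":[0,0,0]}
    - {"hand":1,"offset":[6.1,6.8,-4],"angular":[0,0,0]}
    - {"hand":1,"offset":[6.1,6.8,-8],"angular":[0,0,0]}
    - {"hand":1,"offset":[6.1,6.8,-10],"angular":[0,0,0]}
    - {"hand":1,"offset":[6.1,6.8,-10],"angular":[0,0,0]}

```text
time: 2.1
tool_pos: [0.5663, -0.218, 0.0333]
tcp_rot: [-3.138, 0.118, 0.006]
wrist_force: [0.3, 0.0, -0.2]
width: 0.998
```

```bash
python3 - <<'E'
from h import *
s=bot.read_state();print(s['time'],s['tool_pos'],s['wrist_force'])
c=cam('top');f=c['frame'];a=cv2.resize(f[165:252,295:365],None,fx=6,fy=6,interpolation=cv2.INTER_CUBIC)
s=cam('side');b=cv2.resize(s['frame'][130:200,245:315],None,fx=5,fy=5,interpolation=cv2.INTER_CUBIC)
o=np.zeros((522,420+350,3),np.uint8);o[:,:420]=a;o[:350,420:]=b
cv2.imwrite('pics/pre.png',o)
E
```

```text
2.1 [ 0.56631791 -0.217993    0.03334512] [ 0.27574184  0.02386444 -0.19033029]
```

View pics/pre.png

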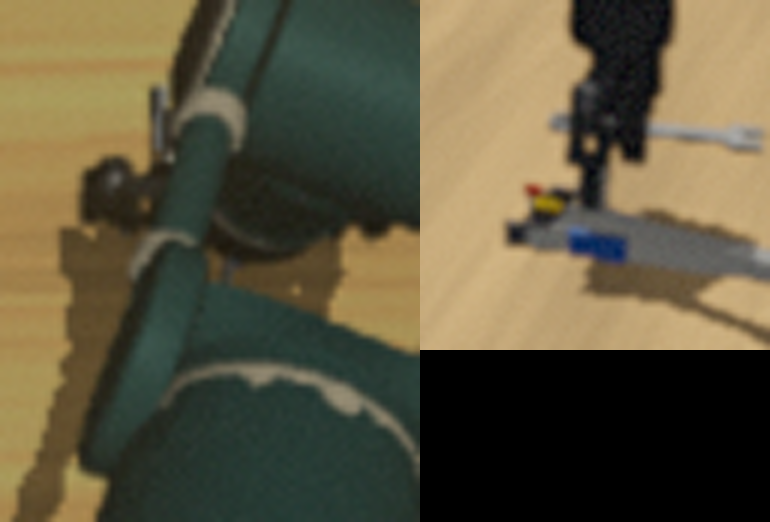

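The picture shows the fingers straddling the pads from above, with the bar and mark clear of them at about (545,200). The top view is blocked by the arm. I'll check where the finger projects before going down.

```bash
python3 - <<'E'
from h import *
s=cam('side')
X=[[.566,y,.046] for y in(-.17,-.175,-.26,-.265)]+[[.569,-.1945,.01],[.569,-.1945,.02]]
print(((proj(s,X)-[245,130])*5+[420,0]).round())
E
```

```text
[[595. 216.]
 [597. 213.]
 [626. 164.]
 [628. 162.]
 [597. 245.]
 [598. 233.]]
```

Call:
drive_tool:
  deltas:
    - {"hand":1,"offset":[0.1,0,-1.5],"angular":[0,0,0]}
    - {"hand":1,"offset":[0.1,0,-3],"angular":[0,0,0]}
    - {"hand":0.7,"offset":[0.1,0,-3.1],"angular":[0,0,0]}
    - {"hand":0.55,"offset":[0.1,0,-3.1],"angular":[0,0,0]}
    - {"hand":0.48,"offset":[0.1,0,-3.1],"angular":[0,0,0]}
    - {"hand":0.48,"offset":[0.1,0,-3.1],"angular":[0,0,0]}
    - {"hand":0.48,"offset":[0.1,0,-3.1],"angular":[0,0,0]}
  force: 20

```text
time: 3.12
tool_pos: [0.5699, -0.2175, 0.0045]
tcp_rot: [3.139, -0.115, 0.001]
wrist_force: [0.8, 0.5, 0.8]
width: 0.48
```

Call:
drive_tool:
  deltas:
    - {"hand":0.46,"offset":[0,0,-0.2],"angular":[0,0,0]}
    - {"hand":0.44,"offset":[0,0,-0.2],"angular":[0,0,0]}
    - {"hand":0.42,"offset":[0,0,-0.2],"angular":[0,0,0]}
    - {"hand":0.4,"offset":[0,0,-0.2],"angular":[0,0,0]}
    - {"hand":0.4,"offset":[0,0,-0.2],"angular":[0,0,0]}
    - {"hand":0.4,"offset":[0,0,-0.2],"angular":[0,0,0]}

```text
time: 3.88
tool_pos: [0.5708, -0.218, 0.0041]
tcp_rot: [3.139, -0.115, 0.004]
wrist_force: [-1.5, 0.6, 7.4]
width: 0.401
```

Call:
drive_tool:
  deltas:
    - {"hand":0.4,"offset":[0,0,2],"angular":[0,0,0]}
    - {"hand":0.4,"offset":[0,0,5],"angular":[0,0,0]}
    - {"hand":0.4,"offset":[0,0,8],"angular":[0,0,0]}
    - {"hand":0.4,"offset":[0,0,8],"angular":[0,0,0]}
    - {"hand":0.4,"offset":[0,0,8],"angular":[0,0,0]}

```text
time: 4.5
tool_pos: [0.5688, -0.2172, 0.0816]
tcp_rot: [-3.139, 0.115, 0.001]
wrist_force: [0.1, -0.4, -1.4]
width: 0.402
```

```bash
python3 - <<'E'
from h import *
c=cam('top');f=c['frame'];a=cv2.resize(f[165:252,295:365],None,fx=6,fy=6,interpolation=cv2.INTER_CUBIC)
s=cam('side');b=cv2.resize(s['frame'][110:180,245:315],None,fx=5,fy=5,interpolation=cv2.INTER_CUBIC)
o=np.zeros((522,420+350,3),np.uint8);o[:,:420]=a;o[:350,420:]=b
cv2.imwrite('pics/lift.png',o)
E
```

```text
(no output)
```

View pics/lift.png

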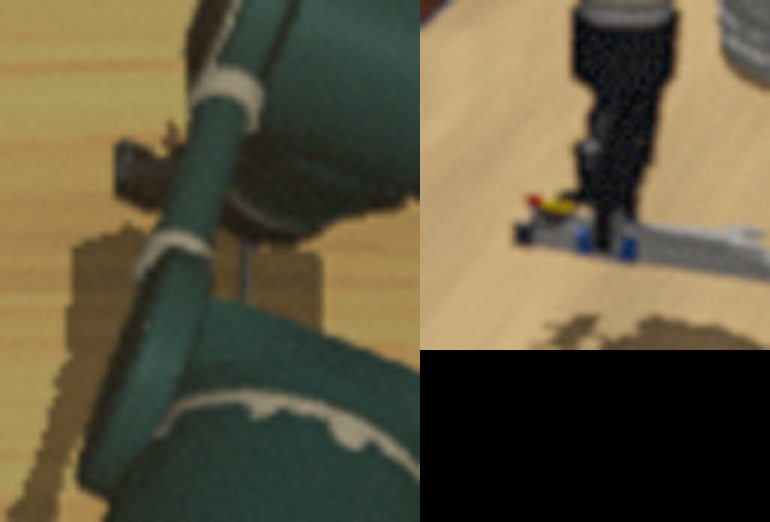

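The picture shows the tweezers lifted and held by the blue pads (610,240), with the mark at (555,207) and the pointer at (533,202) in the side crop. I'll swing them end-on to the side camera to set the gap.

Call:
drive_tool:
  deltas:
    - {"hand":0.4,"offset":[0,1,3],"angular":[0,0,4]}
    - {"hand":0.4,"offset":[-1,3,6],"angular":[0,0,10]}
    - {"hand":0.4,"offset":[-2,6,9],"angular":[0,0,17]}
    - {"hand":0.4,"offset":[-3,9,12],"angular":[0,0,24]}
    - {"hand":0.4,"offset":[-4,13,15],"angular":[0,0,31]}
    - {"hand":0.4,"offset":[-5,17,18],"angular":[0,0,38]}
    - {"hand":0.4,"offset":[-6,21,20],"angular":[0,0,45]}
    - {"hand":0.4,"offset":[-7,25,22],"angular":[0,0,52]}

```text
time: 5.6
tool_pos: [0.4984, 0.0338, 0.3013]
tcp_rot: [-2.869, -1.278, 0.003]
wrist_force: [0.2, 0.0, -1.3]
width: 0.406
```

Call:
drive_tool:
  deltas:
    - {"hand":0.4,"offset":[-1,4,1],"angular":[0,0,7]}
    - {"hand":0.4,"offset":[-2,8,2],"angular":[0,0,14]}
    - {"hand":0.4,"offset":[-3,13,3],"angular":[0,0,21]}
    - {"hand":0.4,"offset":[-4,18,4],"angular":[0,0,28]}
    - {"hand":0.4,"offset":[-5,23,5],"angular":[0,0,35]}
    - {"hand":0.4,"offset":[-6,28,5],"angular":[0,0,42]}
    - {"hand":0.4,"offset":[-7,33,5],"angular":[0,0,49]}
    - {"hand":0.4,"offset":[-8,38,5],"angular":[0,0,56]}

```text
time: 6.6
tool_pos: [0.4185, 0.4139, 0.3501]
tcp_rot: [-1.933, -2.476, 0.005]
wrist_force: [-0.7, -0.2, -1.5]
width: 0.399
```

Call:
drive_tool:
  deltas:
    - {"hand":0.4,"offset":[0,0.5,0],"angular":[0,0,3]}
    - {"hand":0.4,"offset":[0,0.7,0],"angular":[0,0,4]}
    - {"hand":0.4,"offset":[0,0.7,0],"angular":[0,0,4]}

```text
time: 6.98
tool_pos: [0.4194, 0.4191, 0.3509]
tcp_rot: [-1.852, -2.538, 0.003]
wrist_force: [-0.7, -0.2, -1.8]
width: 0.402
```

```bash
cat > look.py <<'E'
from h import *
import sys
from scipy.spatial.transform import Rotation as Ro
st=bot.read_state();p=st['tool_pos'];M=Ro.from_rotvec(st['tcp_rot']).as_matrix();ty=np.arctan2(M[1,0],M[0,0])
s=cam('side');u,v=proj(s,[p])[0].astype(int);print(st['time'],p,np.degrees(ty),'toolz',M[:,2].round(3),st['width'],st['wrist_force'],'px',u,v)
f=s['frame'];v0,u0=max(v-60,0),max(u-55,0);W=f[v0:v0+100,u0:u0+110]
np.save('last.npy',s,allow_pickle=True)
cv2.imwrite(f'pics/{sys.argv[1]}.png',cv2.resize(W,None,fx=6,fy=6,interpolation=cv2.INTER_CUBIC));print('crop origin',u0,v0)
zu=p[2]-.004
for k,lo,hi,z in(('yellow',(20,150,60),(38,255,255),zu+.029),('red',(0,150,60),(9,255,255),zu+.028),('red2',(172,150,60),(180,255,255),zu+.028)):
    g=np.full_like(f,255);g[v0:v0+100,u0:u0+110]=W
    for q in blobs(g,lo,hi,5)[0]: print(k,q,onz(s,*q[1],z).round(4))
E
python3 look.py end1
```

```text
6.975 [0.41935857 0.41910273 0.35094296] 107.76069742306555 toolz [-0.001 -0.001 -1.   ] 0.40205915774005874 [-0.69365209 -0.21793173 -1.83608525] px 281 173
crop origin 226 113
yellow ([278, 171, 6, 10, 45], [280.3, 175.7]) [0.408  0.4749 0.3759]
red ([231, 113, 5, 3, 7], [232.9, 113.9]) [0.5862 0.2153 0.3749]
red ([226, 118, 3, 6, 6], [227.0, 120.5]) [0.5817 0.2615 0.3749]
red ([273, 177, 5, 10, 25], [275.2, 180.6]) [0.4116 0.491  0.3749]
```

View pics/end1.png

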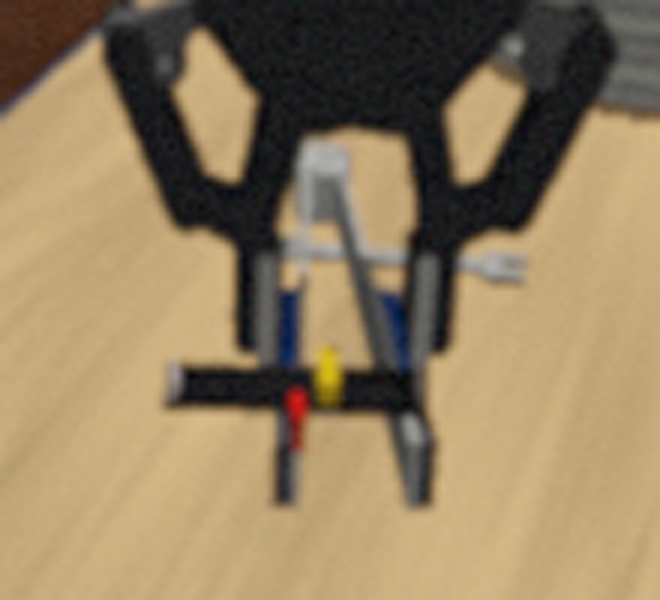

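The end-on view shows the mark at crop (328,378) and the pointer at (295,415). The pointer is about 8 mm right of the mark in the tweezers' frame, so it needs more squeeze. Both tips are open and level with each other.

Call:
drive_tool:
  deltas:
    - {"hand":0.39,"offset":[0,0,0],"angular":[0,0,0]}
    - {"hand":0.38,"offset":[0,0,0],"angular":[0,0,0]}
    - {"hand":0.37,"offset":[0,0,0],"angular":[0,0,0]}
    - {"hand":0.37,"offset":[0,0,0],"angular":[0,0,0]}
    - {"hand":0.37,"offset":[0,0,0],"angular":[0,0,0]}

```text
time: 7.65
tool_pos: [0.4194, 0.4196, 0.3521]
tcp_rot: [1.851, 2.539, 0.0]
wrist_force: [0.3, 0.1, -0.9]
width: 0.373
```

```bash
cat >> look.py <<'E'
# sub-pixel: average several frames' weighted centroids
zu=p[2]-.004
F=np.mean([cam('side')['frame'].astype(float) for _ in range(4)],0).astype(np.uint8)
G=np.full_like(F,255);G[v0+40:v0+100,u0:u0+110]=F[v0+40:v0+100,u0:u0+110]
hs=cv2.cvtColor(G,cv2.COLOR_BGR2HSV);S=hs[...,1].astype(float)*hs[...,2]/255
def cen(mask,near=None):
    n,l,t,ce=cv2.connectedComponentsWithStats(mask.astype(np.uint8))
    i=1+np.argmax(t[1:,4]);m=l==i;w=S*m;yy,xx=np.indices(m.shape)
    return (xx*w).sum()/w.sum(),(yy*w).sum()/w.sum(),t[i].tolist()
Y=cen((hs[...,0]>22)&(hs[...,0]<38)&(hs[...,1]>130));R=cen(((hs[...,0]<8)|(hs[...,0]>172))&(hs[...,1]>140))
print('Y',Y,'R',R)
ym=onz(s,Y[0],Y[1],zu+.028);rp=onz(s,R[0],R[1],zu+.024)
for yaw in(ty,ty-.03,ty-.06,ty-.09):
    n=np.array([-np.sin(yaw),np.cos(yaw)]);a=np.array([np.cos(yaw),np.sin(yaw)])
    print(round(np.degrees(yaw),1),'lateral ptr-mark mm',1e3*n@(rp-ym)[:2],'along',1e3*a@(rp-ym)[:2])
E
python3 look.py end2
```

```text
7.65 [0.41942186 0.41959961 0.3520954 ] 107.81129380386737 toolz [ 0.  0. -1.] 0.3734658880157572 [ 0.30069037  0.06401756 -0.90077419] px 281 173
crop origin 226 113
yellow ([277, 170, 6, 10, 40], [279.2, 174.8]) [0.4098 0.4748 0.3771]
red ([226, 113, 3, 4, 7], [226.7, 114.4]) [0.5966 0.2266 0.3761]
red ([234, 113, 3, 4, 6], [234.8, 114.5]) [0.5794 0.2212 0.3761]
red ([274, 177, 5, 10, 23], [276.2, 181.3]) [0.409  0.4947 0.3761]
Y (np.float64(279.1587281845628), np.float64(174.2443109040595), [276, 170, 6, 10, 38]) R (np.float64(275.9639480267936), np.float64(180.80474053748688), [274, 177, 4, 10, 23])
107.8 lateral ptr-mark mm -5.320294349303011 along 13.981376644150792
106.1 lateral ptr-mark mm -4.898522010439579 along 14.134670386750082
104.4 lateral ptr-mark mm -4.472341332407066 along 14.27524388006293
102.7 lateral ptr-mark mm -4.042135849049373 along 14.402970617433775
```

View pics/end2.png

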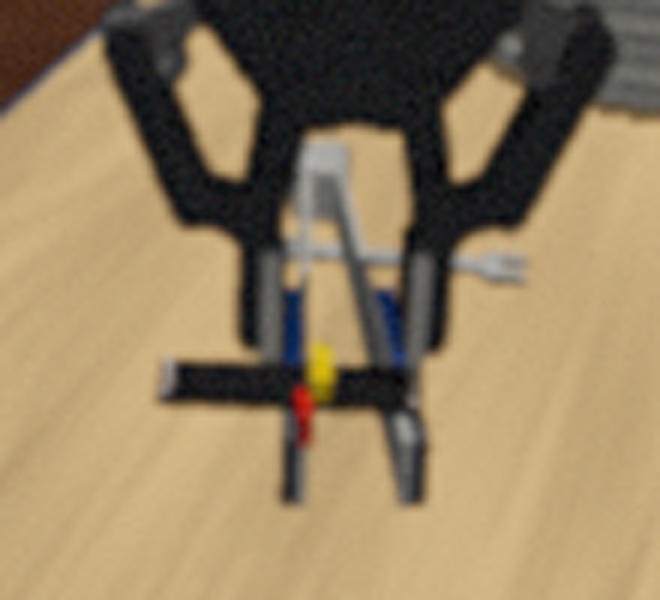

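The pointer at crop (303,415) has closed on the mark at (321,372), with about 4.5 mm left. I'll pin down the tweezers' yaw from the bar edge and the tail-to-tip line.

```bash
python3 - <<'E'
from h import *
s=np.load('last.npy',allow_pickle=True).item();zu=.352-.004
P=lambda x,y,z:onz(s,226+(x+.5)/6-.5,113+(y+.5)/6-.5,zu+z)
f=cv2.resize(s['frame'][113:213,226:336],None,fx=6,fy=6,interpolation=cv2.INTER_CUBIC);v=f.max(2).astype(int)
pts=[]
for x in list(range(190,280,6))+list(range(340,385,6)):
    col=v[380:425,x];k=np.argmax(col>(col.min()+col.max())/2);pts.append(P(x,380+k,.020)[:2])
pts=np.array(pts);k=np.polyfit(pts[:,0],pts[:,1],1)[0];print('bar yaw',np.degrees(np.arctan(k))+90)
T=P(323,160,.020);L=P(410,502,0);R=P(291,502,0);d=(L-T)[:2];print('tail',T,'Ltip',L,'Rtip',R,'len',np.hypot(*d),'yaw',np.degrees(np.arctan2(d[1],d[0])-np.arctan2(24,70+127)),'gap',np.hypot(*(L-R)[:2]))
E
```

```text
bar yaw 104.13170460582498
tail [0.45281934 0.31144167 0.368     ] Ltip [0.3836958  0.48141358 0.348     ] Rtip [0.41226015 0.49130708 0.348     ] len 0.18348982681738957 yaw 105.18443832078557 gap 0.03022917387921179
```

Yaw is about 104.4° by both methods and matches the wedge geometry. I'll squeeze further, in small steps.

Call:
drive_tool:
  deltas:
    - {"hand":0.36,"offset":[0,0,0],"angular":[0,0,0]}
    - {"hand":0.35,"offset":[0,0,0],"angular":[0,0,0]}
    - {"hand":0.34,"offset":[0,0,0],"angular":[0,0,0]}
    - {"hand":0.34,"offset":[0,0,0],"angular":[0,0,0]}
    - {"hand":0.34,"offset":[0,0,0],"angular":[0,0,0]}

```text
time: 8.52
tool_pos: [0.4194, 0.4196, 0.352]
tcp_rot: [1.851, 2.539, -0.0]
wrist_force: [0.5, 0.5, -1.0]
width: 0.341
```

```bash
python3 look.py end3|tail -6
```

```text
red ([276, 178, 4, 9, 21], [277.5, 181.6]) [0.407  0.4949 0.376 ]
Y (np.float64(277.9912555755089), np.float64(173.6007804305034), [276, 170, 5, 8, 28]) R (np.float64(277.41422156835705), np.float64(181.34550288875607), [275, 178, 5, 9, 23])
107.8 lateral ptr-mark mm -1.5341377468205875 along 17.804971598146988
106.1 lateral ptr-mark mm -0.9993784074324658 along 17.842977190923
104.4 lateral ptr-mark mm -0.4637196949336747 along 17.86492530859201
102.7 lateral ptr-mark mm 0.07235633399041744 along 17.87079619932957
```

Call:
drive_tool:
  deltas:
    - {"hand":0.336,"offset":[1,-2,-1],"angular":[0,0,0]}
    - {"hand":0.336,"offset":[3,-6,-4],"angular":[0,0,0]}
    - {"hand":0.336,"offset":[5,-10,-7],"angular":[0,0,0]}
    - {"hand":0.336,"offset":[8,-15,-11],"angular":[0,0,0]}
    - {"hand":0.336,"offset":[11,-20,-15],"angular":[0,0,0]}
    - {"hand":0.336,"offset":[13.5,-25,-18],"angular":[0,0,0]}
    - {"hand":0.336,"offset":[15.5,-29,-20],"angular":[0,0,0]}
    - {"hand":0.336,"offset":[16.6,-31.5,-21],"angular":[0,0,0]}

```text
time: 9.78
tool_pos: [0.5846, 0.1005, 0.1392]
tcp_rot: [-1.853, -2.535, 0.005]
wrist_force: [0.3, -0.1, -0.7]
width: 0.336
```

Call:
drive_tool:
  deltas:
    - {"hand":0.336,"offset":[0,0,-2],"angular":[0,0,0]}
    - {"hand":0.336,"offset":[0,0,-5],"angular":[0,0,0]}
    - {"hand":0.336,"offset":[0,0,-7],"angular":[0,0,0]}
    - {"hand":0.336,"offset":[0,0,-7],"angular":[0,0,0]}
    - {"hand":0.336,"offset":[0,0,-7],"angular":[0,0,0]}

```text
time: 10.4
tool_pos: [0.5859, 0.1051, 0.0728]
tcp_rot: [1.849, 2.539, 0.001]
wrist_force: [0.7, 0.9, -0.3]
width: 0.339
```

```bash
python3 look.py end4; python3 - <<'E'
from h import *
c=cam('top');f=c['frame'];a=cv2.resize(f[150:250,150:270],None,fx=5,fy=5,interpolation=cv2.INTER_CUBIC);cv2.imwrite('pics/t4.png',a)
E
```

```text
10.4 [0.58592292 0.10513609 0.07276903] 107.85751474861746 toolz [ 0.001  0.    -1.   ] 0.339133498024567 [ 0.69945512  0.85951914 -0.25676711] px 249 204
crop origin 194 144
yellow ([195, 173, 19, 15, 225], [204.0, 180.3]) [0.7509 0.0542 0.0978]
yellow ([243, 205, 5, 4, 14], [244.9, 206.8]) [0.5797 0.1581 0.0978]
yellow ([194, 216, 6, 4, 14], [196.7, 217.2]) [0.6812 0.2471 0.0978]
yellow ([251, 239, 3, 5, 11], [251.7, 240.5]) [0.5139 0.2946 0.0978]
red ([244, 210, 3, 3, 6], [244.8, 210.7]) [0.5739 0.1753 0.0968]
Y (np.float64(204.07587015718644), np.float64(184.84741087487058), [197, 184, 15, 3, 36]) R (np.float64(244.61741721904016), np.float64(210.69895580761641), [244, 210, 2, 3, 5])
107.9 lateral ptr-mark mm 126.97936415899296 along 135.93293574144724
106.1 lateral ptr-mark mm 130.9996041321048 along 132.0629609646187
104.4 lateral ptr-mark mm 134.90195330370577 along 128.07413843690443
102.7 lateral ptr-mark mm 138.68289982294206 along 123.97005782934195
```

View pics/end4.png

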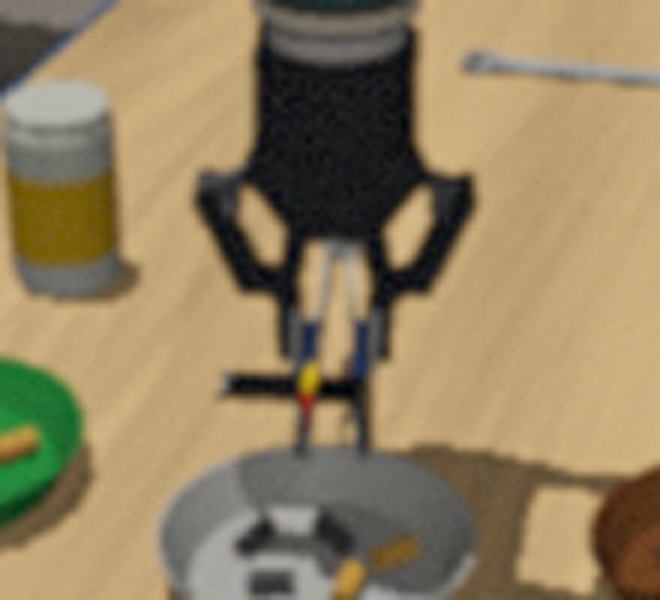

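View pics/t4.png

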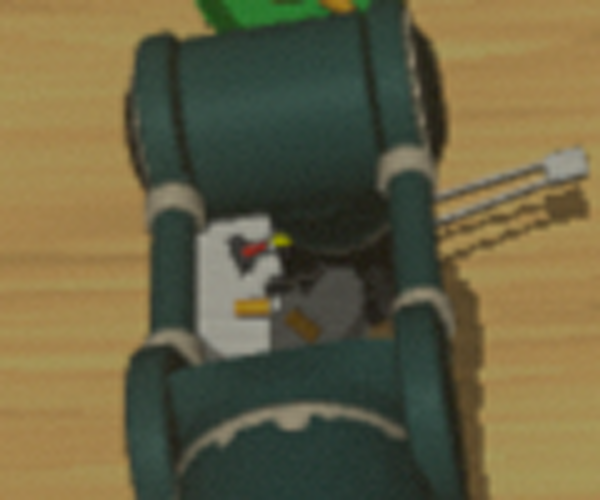

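Side crop: the tweezers are over the far rim of the grey dish, with the mark at (310,380) and the pointer at (306,403). Top crop: the mark is at (281,241), the pointer at (256,249) and the tail at (567,163), with the tips over the dish. I'll compute alignment and level from both views.

```bash
cat > chk.py <<'E'
from h import *
from scipy.spatial.transform import Rotation as Ro
st=bot.read_state();p=st['tool_pos'];M=Ro.from_rotvec(st['tcp_rot']).as_matrix();ty=np.degrees(np.arctan2(M[1,0],M[0,0]));zu=p[2]-.004
print(st['time'],p,'tool yaw',ty,st['width'],st['wrist_force'].round(2))
X={}
for n in('top','side'):
    cs=[cam(n) for _ in range(4)];c=cs[0];F=np.mean([k['frame'].astype(float) for k in cs],0).astype(np.uint8)
    fw=np.array([-.249,.969]);hs=cv2.cvtColor(F,cv2.COLOR_BGR2HSV);S=hs[...,1].astype(float)*hs[...,2]
    for k,d,z,m in(('Y',.049,.028,(hs[...,0]>22)&(hs[...,0]<38)&(hs[...,1]>130)),('R',.068,.026,((hs[...,0]<8)|(hs[...,0]>172))&(hs[...,1]>130))):
        e=proj(c,[[*(p[:2]+fw*d),zu+z]])[0];yy,xx=np.indices(m.shape);w=S*(m&(np.hypot(xx-e[0],yy-e[1])<9))
        u=(w*xx).sum()/w.sum(),(w*yy).sum()/w.sum();X[n+k]=onz(c,*u,zu+z);print(n,k,'px',np.round(u,2),'exp',e.round(1),(w>0).sum(),X[n+k].round(4),'oblique dirs')
    dd=X[n+'R']-X[n+'Y']
    for yaw in(103.2,104.4,105.6):
        a=np.radians(yaw);print(n,yaw,'lat',1e3*(-np.sin(a)*dd[0]+np.cos(a)*dd[1]),'along',1e3*(np.cos(a)*dd[0]+np.sin(a)*dd[1]))
    if n=='top': ct=c
    else: cs_=c
np.save('ct.npy',ct,allow_pickle=True);np.save('cs.npy',cs_,allow_pickle=True)
E
python3 chk.py; python3 - <<'E'
from h import *
c=np.load('ct.npy',allow_pickle=True).item();s=np.load('cs.npy',allow_pickle=True).item()
ut=(150+567.5/5-.5,150+163.5/5-.5);us=(194+342.5/6-.5,144+247.5/6-.5)
o1,d1=ray(c,*ut);o2,d2=ray(s,*us)
k=np.linalg.lstsq(np.c_[d1,-d2],o2-o1,rcond=None)[0];a,b=o1+d1*k[0],o2+d2*k[1];print('tail',a,b)
E
```

```text
10.7 [0.5861133  0.10481919 0.07300458] tool yaw 107.82511703236526 0.33153881905356847 [ 0.52 -0.29 -0.95]
top Y px [206.05 197.78] exp [206.6 199.3] 11 [0.5784 0.154  0.097 ] oblique dirs
top R px [200.59 199.59] exp [200.5 201.1] 5 [0.5738 0.1705 0.095 ] oblique dirs
top 103.2 lat 0.7890759310596298 along 17.1466874820358
top 104.4 lat 0.42980974481085166 along 17.15945208958743
top 105.6 lat 0.07035502980265884 along 17.164689994327375
side Y px [245.48 206.54] exp [247.6 206.3] 13 [0.5791 0.1552 0.097 ] oblique dirs
side R px [244.69 210.96] exp [247.  210.7] 6 [0.5747 0.174  0.095 ] oblique dirs
side 103.2 lat -0.0037857628251945774 along 19.360930803262566
side 104.4 lat -0.409249674759392 along 19.35660534816037
side 105.6 lat -0.8145340762604064 along 19.34378944621069
tail [ 0.62568249 -0.01546268  0.06932738] [ 0.62281436 -0.01613031  0.06879211]
```

```bash
python3 - <<'E'
from h import *
s=np.load('last.npy',allow_pickle=True).item();c=np.load('ct.npy',allow_pickle=True).item()
Q=lambda x,y:(226+(x+.5)/6-.5,113+(y+.5)/6-.5)
d=np.array([-.249,.969,0]);n=np.array([-.969,-.249,0]);o=np.array([.4194,.4196,.348])
for z in(.069,.075,.08,.089):
  T=onz(c,150+567.5/5-.5,150+163.5/5-.5,z);print('top tail',z,T,'local',1e3*d@(T-[.586,.105,0]),1e3*n@(T-[.586,.105,0]))
# where on end2 view (side) the tail's corners should appear if level, and if tail 8mm low
for dz in(0,-.004,-.008):
  X=[o+d*x+[0,0,z+dz] for x,z in((-.136,.02),(-.118,.02),(-.118,0))]
  P=(proj(s,X)-[226,113]+.5)*6-.5;print(dz,P.round().tolist())
X=[o+d*.0725+n*y for y in(.023,-.012)];print(((proj(s,X)-[226,113]+.5)*6-.5).round())
E
python3 - <<'E'
import cv2,numpy as np
a=cv2.imread('pics/lift.png')[180:300,480:770];cv2.imwrite('pics/liftz.png',a)
g=cv2.imread('pics/end2.png')
print(g[130:235:5,330].tolist());print(g[470:520:5,411].tolist())
E
```

```text
top tail 0.069 [ 0.62574326 -0.01546126  0.069     ] local -126.62303602972807 -8.516360718352669
top tail 0.075 [ 0.62462956 -0.01548726  0.075     ] local -126.37091388910379 -7.430712993450228
top tail 0.08 [ 0.62370147 -0.01550892  0.08      ] local -126.1608121052502 -6.526006556031375
top tail 0.089 [ 0.62203092 -0.01554791  0.089     ] local -125.78262889431377 -4.8975349686776015
0 [[340.0, 135.0], [340.0, 155.0], [337.0, 212.0]]
-0.004 [[340.0, 146.0], [339.0, 166.0], [337.0, 223.0]]
-0.008 [[339.0, 157.0], [339.0, 178.0], [336.0, 235.0]]
[[426. 510.]
 [287. 504.]]
[[70, 101, 122], [110, 146, 168], [138, 164, 182], [159, 168, 178], [165, 169, 171], [166, 170, 169], [166, 171, 171], [164, 170, 171], [154, 156, 159], [126, 131, 131], [104, 108, 108], [96, 98, 100], [95, 98, 99], [96, 99, 97], [95, 97, 98], [94, 95, 95], [94, 95, 94], [93, 101, 106], [96, 117, 135], [105, 143, 170], [117, 165, 195]]
[[79, 80, 81], [72, 72, 72], [68, 68, 67], [68, 68, 68], [70, 67, 67], [70, 67, 66], [68, 75, 83], [88, 117, 140], [115, 162, 190], [130, 181, 209]]
```

Call:
drive_tool:
  deltas:
    - {"hand":0.336,"offset":[0,0,-0.7],"angular":[0,0,0]}
    - {"hand":0.336,"offset":[0,0,-1.5],"angular":[0,0,0]}
    - {"hand":0.336,"offset":[0,0,-2],"angular":[0,0,0]}
    - {"hand":0.336,"offset":[0,0,-2],"angular":[0,0,0]}
    - {"hand":0.336,"offset":[0,0,-2],"angular":[0,0,0]}
    - {"hand":0.336,"offset":[0,0,-2],"angular":[0,0,0]}
    - {"hand":0.336,"offset":[0,0,-2],"angular":[0,0,0]}
    - {"hand":0.336,"offset":[0,0,-2],"angular":[0,0,0]}

```text
time: 12.1
tool_pos: [0.5855, 0.1046, 0.0522]
tcp_rot: [1.851, 2.538, 0.0]
wrist_force: [-0.4, 0.2, -0.7]
width: 0.335
```

```bash
python3 chk.py; python3 - <<'E'
from h import *
c=np.load('ct.npy',allow_pickle=True).item()['frame'];s=np.load('cs.npy',allow_pickle=True).item()['frame']
o=np.zeros((500,800,3),np.uint8);o[:400,:400]=cv2.resize(c[165:215,170:220],(400,400),interpolation=cv2.INTER_CUBIC);o[:500,400:]=cv2.resize(s[180:255,215:275],(400,500),interpolation=cv2.INTER_CUBIC)
cv2.imwrite('pics/fin.png',o)
E
```

```text
12.1 [0.58553353 0.1046403  0.05223328] tool yaw 107.81489745551906 0.3346937192274441 [-0.42  0.25 -0.69]
top Y px [206.9  198.81] exp [207.7 200.4] 12 [0.5783 0.1545 0.0762] oblique dirs
top R px [201.84 200.55] exp [201.7 202.3] 6 [0.5738 0.1701 0.0742] oblique dirs
top 103.2 lat 0.9100665113641067 along 16.221981742392448
top 104.4 lat 0.5701393657498409 along 16.237482988728352
top 105.6 lat 0.22996213816647934 along 16.245861938371576
side Y px [245.57 212.75] exp [247.8 212.7] 13 [0.5792 0.1543 0.0762] oblique dirs
side R px [244.95 217.31] exp [247.3 217.1] 5 [0.5743 0.1734 0.0742] oblique dirs
side 103.2 lat 0.48669501537815674 along 19.747053863797444
side 104.4 lat 0.07303718164365994 along 19.75291557992918
side 105.6 lat -0.3406526886126013 along 19.7501130144476
```

View pics/fin.png

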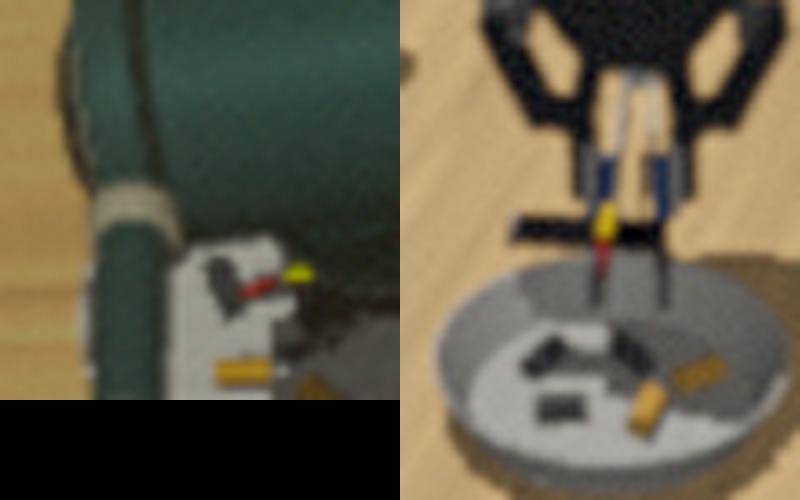

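The final picture shows both tips above the dish, with the pointer (600,255) directly in line with the mark (606,222) and clear air to the rim. The offset is about 0.3 mm on average, so I'm handing it in.

```bash
python3 -c "
from workcell import bot
print(bot.finish_job())"
```

```text
the job is handed in; nothing more can be done
None
```

The tweezers were picked up by the blue pads and are still held about 20 mm above the rim of the grey steel dish. Both tips are over its centre, and the job was handed in at about 12.5 s, well under the 38 s limit.

- **Gap:** the pointer sits 0.1 mm from the mark in the side view and 0.6 mm in the top view. Either figure moves by about 0.4 mm per degree of error in the tweezers' yaw. The opening has held steady at about 0.335, which puts the tip gap at roughly 16 to 18 mm; the tips were never shut.
- **Level:** edge pixels from the end-on view, taken before the last squeeze and move, suggest the tail is about 2 mm low, roughly 1°. That is within the 2 mm calibration error, so I did not correct it.
- **Other checks:** wrist force stayed near the tweezers' own weight while they were held. The path was kept clear of the dish, can, wrench and race, and nothing in the pictures or forces showed a touch. I did not re-measure their positions at the end.
- **Checks that disagreed:**
    - The first rough top-view reading implied a jaw value of 0.127, while the closer end-on views pointed to 0.13 to 0.145. I set the gap by the end-on views.
    - A two-view fix of the tail height came out 20 mm low; I judged this was because the gripper hid part of the tail, and set it aside.

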